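# Brace a jar in the organiser and take off its cap

## Task

Stand the capped square amber jar upright in the organiser cell that has the cork pad, one thing per cell, so that the cell braces it. Then twist its tight white cap anticlockwise, stop turning once it comes free, and lift it straight off. Finish still holding the cap in the gripper, level and still, a few centimetres above the mouth of the jar, with the jar standing in its cell and the other things left where they are.

Things in the scene. Friction and masses are not known exactly. Their poses are not given: they have to be found in the camera images.
- jar: Square amber glass jar, loose, 210 to 400 g, starts capped on the table. Body 60 x 60 mm, flat shoulder 62 mm up, foot edges rounded 5 mm; round neck, mouth 82 mm up. Paper labels on two sides. Origin: centre of the underside; z up, x and y square to its sides. Can be lifted by its closed cap. Free-standing it spins with the cap; in a cell the walls stop it after about 6 degrees either way.
- cap: White round cap of the square jar: 56 mm wide, 28 mm high, 72 g. Origin: centre of its open underside, z up; closed it lies 66 mm above the jar's underside (top 94 mm), 4 mm over the shoulder. Lug thread: stiff (0.2 to 0.5 N m, sprung seal), no rise while turning; free at 1.08 rad anticlockwise of the jar's x axis, rises 2 mm; overturned beyond 2.2 rad. Lift over 16 mm to clear the neck.
- cap_mark (a point): Red 6 mm dot on top of the white cap, 22.5 mm from its centre along the cap's x axis; shows how far the cap is turned. The closed cap's dot starts 0 to 0.2 rad anticlockwise (seen from above) of the jar's x axis. Fingertips should stay above the jar's shoulder while turning.
- organiser: White wooden divided box, heavy, does not move, 150 x 150 mm outside, rim 45 mm high, walls 6 mm, two crossing dividers 39 mm high; four square cells 66 mm wide centred 36 mm from its centre along its x and y; inner floor 6 mm above the table. Origin: centre of its underside; x and y along its walls.
- pad: Brown cork pad, 60 x 60 x 4 mm, stuck to the floor of the one free cell, centred in it and square to the walls; its top is 10 mm above the table. Origin: centre of its underside. Which of the four cells has it varies.
- tealight_tin: Silver round tealight tin, 54 mm wide, 24 mm high, loose in a cell of the organiser; leave alone. Origin: centre of underside.
- soap_tin: Blue square tin, 52 mm wide, 29 mm high, loose in a cell of the organiser; leave alone. Origin: centre of underside.
- balm_pot: Small green pot with black lid, 50 mm wide, 31 mm high, loose in a cell of the organiser; leave alone. Origin: centre of underside.
- round_jar: Round green glass jar with black lid, 64 mm wide, 85 mm high, stands on the table to the left; leave alone. Origin: centre of underside.
- bird: Black bird figurine, about 125 mm long, 77 mm high, stands to the right; leave alone. Origin: centre of underside of its round foot.
- glass_dish: Clear glass pedestal dish, 150 mm wide, 72 mm high, stands beyond the work; leave alone. Origin: centre of underside.
- flask: Dark steel flask with black cap, 66 mm wide, 190 mm high, stands beyond the work on the right; leave alone. Origin: centre of underside.
Not all that is in view belongs to the job. Of the things shaped like the jar, the amber one is meant.

How it is judged:
By the outcome, as a careful person would: the job done as asked, in the order asked, and still so for the second after the job is handed in, while the arm keeps its last pose, push and grip.
It also fails if it takes over 45 s, if anything falls off the work surface, if the arm or the gripper's body presses on something with over 40 N, if the wrist force passes 120 N, or if a joint passes its speed limit or range.

## Robot

A 6-joint arm with a two-finger parallel gripper is mounted at the origin on the work surface. World frame = base frame: x ahead of the robot, y to its left, z up, the work surface at z = 0. Lengths are in mm, angles in degrees, forces in N, time in s.
With the tool pointing down it reaches from about 350 to 975 mm from the base axis. Payload 17.4 kg.
Tool frame: the origin (TCP) lies at the very end of the fingers, on their centre line; the grasp point (between the pads) lies 19 mm behind it (r.hold_point_z is the distance from the TCP to the grasp point, in mm); z points along the fingers, y is the line along which they close (so a half turn about z gives the same grasp; the last joint's range is limited). The gripper opens to 85 mm and grips with 20 to 120 N. Pads are 22 mm wide; open, the fingers measure 114 mm over their backs; the gripper's body (76 mm by 85 mm) begins 54 mm behind the grasp point. The pads swing forward as they close: fully open they stand 13 mm farther back than shut.
Start: joints at [-67.025, 6.646, 82.598, -0, 90.757, -2.166], TCP at [286.768, -611.062, 231.303] pointing down, gripper open.
Joint ranges: [-162.19, 162.19], [-47.58, 125.68], [4.15, 143.07], [-65.23, 245.23], [0.69, 171.88], [-170.13, 170.13]. Speed limits (degrees/s): [108.29, 108.29, 127.2, 180, 180, 180].

## Interface

Orientations are given as a 3x3 rotation matrix whose columns are the frame's x, y, z axes.
In Python, from plant import r, grab_frame, camera_info gives the robot as it stands.
- The arm moves only by the tool step_arm, never from a script. Its argument "series" is a list of rows, each an object with "turn": the turn, a rotation vector about the tool's x, y, z in degrees, a list of three; "delta_pos": the shift along the tool's x, y, z in m, a list of three; "jaw": the closure, from -1 (fully open) to 1 (shut). In form: [{"turn": [ax, ay, az], "delta_pos": [x, y, z], "jaw": jaw}, ...]. A call has 1 to 8 rows; each row shifts and turns the commanded pose from where the row before left it, along the tool's axes as they then stand; what a row does not reach is not made up. A row lasts 1/8 s, in which the tool goes at most 62.5 mm and 10.7 degrees, less where a joint would pass 70% of its speed; a pose out of reach is approached as far as the arm can. A call is refused whole if a number of a shift passes 0.0625 or a number of a turn 10.7, either way. A call with a gripper value outside its range is refused whole. The fingers move at their own pace and stop on an object; "grip_force" is the grip in N (left out, the last holds). Time passes only in rows, so rows that do not move let the fingers close. It gives the time, the measured TCP pose, the force, the opening and the grip force at its end, in the units of the state.
- r.get_state(): the state, without advancing time (a new reading comes with each control period).
- grab_frame(name): name is "side" or "top" or "wrist"; returns the picture (420x560x3 uint8, blue, green, red); there is no depth.
- camera_info(name): a dict with "mtx" (3x3 intrinsics, pixels), "origin" and "rotation" of the camera in the world; the wrist camera has in their place "hand_eye" (4x4, takes a point from camera to tool coordinates, whose origin is the TCP and whose axes are the flange's). Camera axes: x right, y up, looking along -z (the intrinsics and any distortion apply to the point x, -y, -z); pixel columns grow to the right and rows downward; lengths in mm; the calibration is good to about 2 mm. A picture is of the moment at which its call begins: read the wrist's pose just before it. camera_info takes no time and is no camera call.
- r.hand_in(): hands the job in; it is judged then, once.
The state is a dict: "time_s": time; "joint_pos": joint angles; "dq": joint speeds; "tau": joint torques, N m; "tool_pos": TCP position; "tcp_rot": TCP orientation; "ft_force": force on the tool from outside, world axes, zero at the start; "ft_torque": the same for the moment, N m; "width": finger opening in mm; "grip_force": force on a finger pad.
Only numpy, scipy, OpenCV 4.12 (cv2) and the standard library are available. Lean on these libraries where they do the work, as an engineer would, in place of code of your own. Each camera call takes 0.05 s, during which the arm holds its last target. There are 200 camera calls.

## Working session

There is one attempt and no reset: what is moved stays moved. The work goes in short steps, Python scripts to look and compute and a tool call to move; the robot and the scene stay as the last step left them, time stands still between calls to the robot, and variables do not carry over. Pictures are saved under pics/ and viewed, at most 11 in all, crops included, and the job is handed in when it is done.

Besides the shell and the picture viewer there is one more tool, called after "Call:" as name([rows], argument=value, ...), one row to a line, values as JSON. step_arm: Moves the arm, as the interface text tells. Its arguments: {"type":"object","properties":{"series":{"type":"array","items":{"type":"object","properties":{"turn":{"type":"array","items":{"type":"number"}},"delta_pos":{"type":"array","items":{"type":"number"}},"jaw":{"type":"number"}}}},"grip_force":{"type":"number"}},"required":["series"]}

```bash
mkdir -p pics; ls; python3 - <<'E'
from plant import r, grab_frame, camera_info
import cv2,numpy as np
np.set_printoptions(precision=4,suppress=True)
for n in ("side","top","wrist"):
    cv2.imwrite(f"pics/{n}0.png",grab_frame(n)); print(n,camera_info(n))
print(r.get_state())
a=[cv2.imread(f"pics/{n}0.png") for n in("top","side")]
E
```

```text
pics
side {'mtx': array([[390.5125,   0.    , 281.1223],
       [  0.    , 390.5125, 207.9251],
       [  0.    ,   0.    ,   1.    ]]), 'origin': array([186.74  , 761.486 , 932.0881]), 'rotation': array([[-0.8988,  0.3072, -0.3128],
       [-0.4384, -0.6232,  0.6477],
       [ 0.0041,  0.7192,  0.6948]])}
top {'mtx': array([[433.2434,   0.    , 280.3525],
       [  0.    , 433.2434, 208.3284],
       [  0.    ,   0.    ,   1.    ]]), 'origin': array([ 390.0234,  -17.0606, 1150.9917]), 'rotation': array([[-0.0126,  0.9814, -0.1914],
       [-0.9998, -0.0095,  0.0172],
       [ 0.015 ,  0.1915,  0.9814]])}
wrist {'mtx': array([[339.5356,   0.    , 279.1646],
       [  0.    , 339.5356, 205.2506],
       [  0.    ,   0.    ,   1.    ]]), 'hand_eye': array([[  -0.    ,    0.958 ,    0.2867,   72.4124],
       [   1.    ,    0.0002,   -0.0007,   -0.2386],
       [  -0.0007,    0.2867,   -0.958 , -142.2315],
       [   0.    ,    0.    ,    0.    ,    1.    ]])}
{'time_s': 0.15, 'joint_pos': array([-67.0232,   6.6679,  82.6256,  -0.0013,  90.7543,  -2.1652]), 'dq': array([ 0.1045, -0.0669, -0.2543, -0.0221, -0.0465,  0.0546]), 'tau': array([  0.0012, -73.2511, -63.2849,   0.0001,   0.005 ,   0.    ]), 'tool_pos': array([ 286.7258, -610.9362,  230.7455]), 'tcp_rot': array([[ 0.9053,  0.4249, -0.0003],
       [ 0.4249, -0.9053,  0.0008],
       [ 0.    , -0.0008, -1.    ]]), 'ft_force': array([-0.5695, -0.3029,  0.833 ]), 'ft_torque': array([ 0.0159, -0.0383,  0.0365]), 'grip_force': 0.0, 'width': 85.50988998428184}
```

View pics/top0.png

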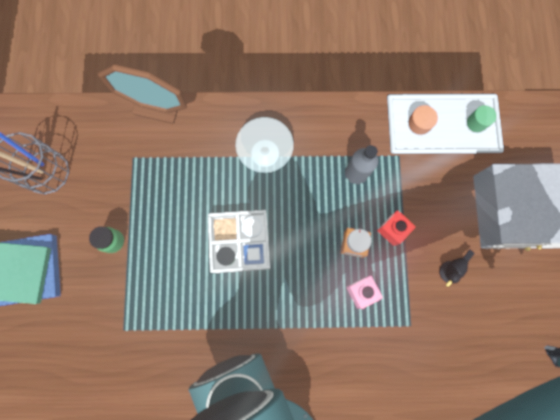

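View pics/side0.png

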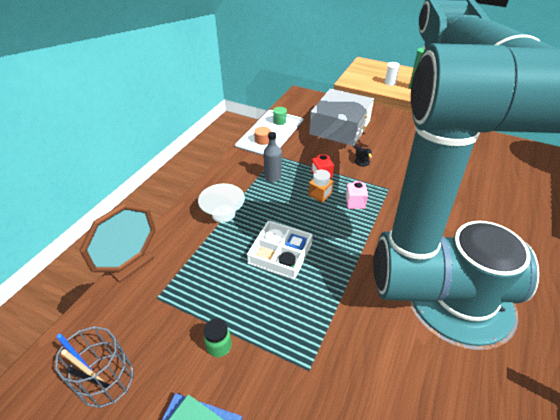

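The top view shows the organiser around (239,241), with the cork cell at upper left (226,227). The jar's cap is at (360,239), a red jar is close by at (397,228), and a pink one is at (366,292). The side view agrees.

```bash
cat > h.py <<'E'
from plant import r, grab_frame, camera_info
import cv2,numpy as np
np.set_printoptions(precision=3,suppress=True)
def cam(n,st=None):
    c=camera_info(n)
    if n!="wrist": return c["mtx"],c["origin"],c["rotation"]
    T=np.eye(4);T[:3,:3]=st["tcp_rot"];T[:3,3]=st["tool_pos"];T=T@c["hand_eye"]
    return c["mtx"],T[:3,3],T[:3,:3]
def ray(C,uv,z):
    K,o,R=C; uv=np.atleast_2d(np.asarray(uv,float))
    d=np.c_[(uv[:,0]-K[0,2])/K[0,0],-(uv[:,1]-K[1,2])/K[1,1],-np.ones(len(uv))]@R.T
    return o+d*((z-o[2])/d[:,2])[:,None]
def proj(C,p):
    K,o,R=C; q=(np.atleast_2d(p)-o)@R
    return np.c_[K[0,0]*q[:,0]/-q[:,2]+K[0,2],K[1,1]*-q[:,1]/-q[:,2]+K[1,2]]
E
python3 - <<'E'
from h import *
C=cam("top")
print("cap",ray(C,[360,239],94))
print("org corners",ray(C,[(209,212),(268,211),(270,269),(210,272)],45))
print("cork",ray(C,(226,227),10),"tower red lid, pink",ray(C,[(400,226),(367,292)],90))
E
python3 -c "
import cv2
i=cv2.imread('pics/top0.png')[180:320,180:440];cv2.imwrite('pics/topc.png',cv2.resize(i,None,fx=3,fy=3,interpolation=cv2.INTER_CUBIC))"
```

```text
cap [[ 517.398 -230.446   94.   ]]
org corners [[597.776 148.566  45.   ]
 [598.922  -4.234  45.   ]
 [449.479  -8.23   45.   ]
 [443.756 143.142  45.   ]]
cork [[563.373 107.997  10.   ]] tower red lid, pink [[ 549.275 -332.539   90.   ]
 [ 389.289 -242.031   90.   ]]
```

View pics/topc.png

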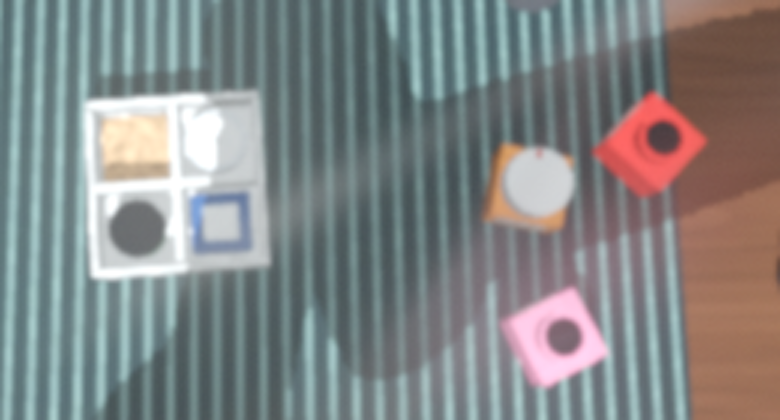

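Call:
step_arm([
  {"delta_pos":[0.046,-0.031,0],"turn":[0,0,0],"jaw":-1},
  {"delta_pos":[0.046,-0.031,0],"turn":[0,0,0],"jaw":-1},
  {"delta_pos":[0.046,-0.031,0],"turn":[0,0,0],"jaw":-1},
  {"delta_pos":[0.046,-0.031,0],"turn":[0,0,0],"jaw":-1},
  {"delta_pos":[0.046,-0.031,0],"turn":[0,0,0],"jaw":-1},
  {"delta_pos":[0.046,-0.031,0],"turn":[0,0,0],"jaw":-1},
  {"delta_pos":[0.046,-0.031,0],"turn":[0,0,0],"jaw":-1},
  {"delta_pos":[0.046,-0.031,0],"turn":[0,0,0],"jaw":-1},
])

```text
time_s: 1.15
tool_pos: [515.1, -228.5, 231.2]
tcp_rot: [[0.905, 0.425, 0.0], [0.425, -0.905, -0.0], [0.0, 0.0, -1.0]]
ft_force: [0.7, -0.4, -0.4]
width: 85.1
grip_force: 0.0
```

Call:
step_arm([
  {"delta_pos":[0,0,0],"turn":[0,0,-9.3],"jaw":-1},
  {"delta_pos":[0,0,0],"turn":[0,0,-9.3],"jaw":-1},
  {"delta_pos":[0,0,0],"turn":[0,0,-9.3],"jaw":-1},
  {"delta_pos":[0,0,0],"turn":[0,0,-9.3],"jaw":-1},
  {"delta_pos":[0,0,0],"turn":[0,0,-9.3],"jaw":-1},
  {"delta_pos":[0,0,0],"turn":[0,0,-9.3],"jaw":-1},
  {"delta_pos":[0,0,0],"turn":[0,0,-9.3],"jaw":-1},
  {"delta_pos":[0,0,0],"turn":[0,0,0],"jaw":-1},
])

```text
time_s: 2.15
tool_pos: [514.5, -230.2, 231.1]
tcp_rot: [[-0.003, 1.0, -0.0], [1.0, 0.003, 0.0], [0.0, -0.0, -1.0]]
ft_force: [0.1, 0.2, 0.0]
width: 85.4
grip_force: 0.0
```

```bash
python3 - <<'E'
from h import *
st=r.get_state();i=grab_frame("wrist");cv2.imwrite("pics/w1.png",i)
np.savez("w1.npz",tcp_rot=st["tcp_rot"],tool_pos=st["tool_pos"])
print(st["tool_pos"],st["tcp_rot"],st["joint_pos"])
E
```

```text
[ 514.492 -230.153  231.128] [[-0.003  1.    -0.   ]
 [ 1.     0.003  0.   ]
 [ 0.    -0.    -1.   ]] [-26.694  -7.28   96.483   0.001  90.811 -26.887]
```

View pics/w1.png

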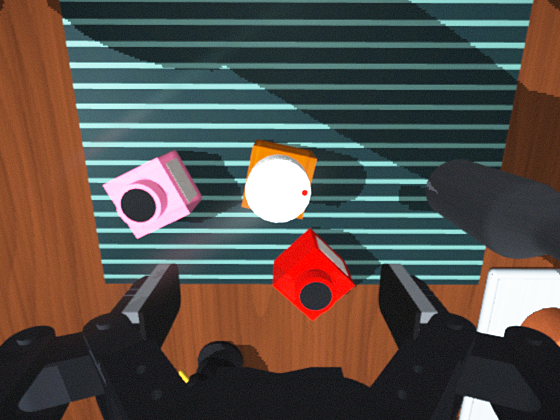

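The amber jar's cap is centred near (278,189), with the red dot at (305,192). The shoulder's far edge runs from (257,142) to (316,153), so the jar is turned about 10° clockwise. The red jar is close at (311,230).

```bash
python3 - <<'E'
from h import *
st=dict(np.load("w1.npz"));C=cam("wrist",st)
i=cv2.imread("pics/w1.png");h=cv2.cvtColor(i,cv2.COLOR_BGR2HSV)
def big(m):
    c,_=cv2.findContours(m,cv2.RETR_EXTERNAL,cv2.CHAIN_APPROX_NONE);return max(c,key=cv2.contourArea)
sub=np.zeros(i.shape[:2],np.uint8);sub[130:235,230:330]=255
w=big(cv2.inRange(h,(0,0,180),(180,60,255))&sub)
pts=ray(C,w[:,0].astype(float),94)[:,:2]
print("cap circ z94",cv2.minEnclosingCircle(pts.astype(np.float32)),cv2.fitEllipse(w))
m=(cv2.inRange(h,(0,140,120),(4,255,255))|cv2.inRange(h,(174,140,120),(180,255,255)))&sub
m[225:]=0;m[:,316:]=0
mm=cv2.moments(m,True);d=(mm["m10"]/mm["m00"],mm["m01"]/mm["m00"]);D=ray(C,d,94)[0];print("dot",d,mm["m00"],D)
o=cv2.inRange(h,(8,120,60),(25,255,255))&sub
# amber: outline far edge lines
oc=big(o);print("amber bbox",cv2.boundingRect(oc))
ap=cv2.approxPolyDP(oc,3,True)[:,0];print(ap.tolist());print(ray(C,ap,62)[:,:2])
# organiser from top: white mask minAreaRect
t=cv2.imread("pics/top0.png");ht=cv2.cvtColor(t,cv2.COLOR_BGR2HSV);T=cam("top")
k=cv2.inRange(ht,(8,50,120),(25,160,255));s=np.zeros_like(k);s[205:250,205:250]=255
q=big(k&s);print("cork",cv2.minAreaRect(ray(T,q[:,0],10)[:,:2].astype(np.float32)))
cv2.imwrite("pics/w1c.png",cv2.resize(i[130:250,220:340],None,fx=5,fy=5,interpolation=cv2.INTER_CUBIC))
E
```

```text
cap circ z94 ((512.5602416992188, -227.06759643554688), 29.45267677307129) ((277.2933349609375, 189.27476501464844), (64.36287689208984, 66.31726837158203), 148.7593536376953)
dot (304.23809523809524, 192.38095238095238) 21.0 [ 535.25  -229.528   94.   ]
amber bbox (246, 140, 71, 43)
[[256, 140], [247, 178], [258, 160], [277, 153], [296, 159], [311, 182], [316, 161], [311, 151]]
[[ 492.889 -189.013]
 [ 483.903 -224.114]
 [ 494.433 -207.185]
 [ 511.915 -200.698]
 [ 529.403 -206.153]
 [ 543.861 -227.759]
 [ 547.869 -207.945]
 [ 542.982 -198.777]]
cork ((558.5624389648438, 111.90509033203125), (52.45846939086914, 53.830291748046875), 4.468294143676758)
```

View pics/w1c.png

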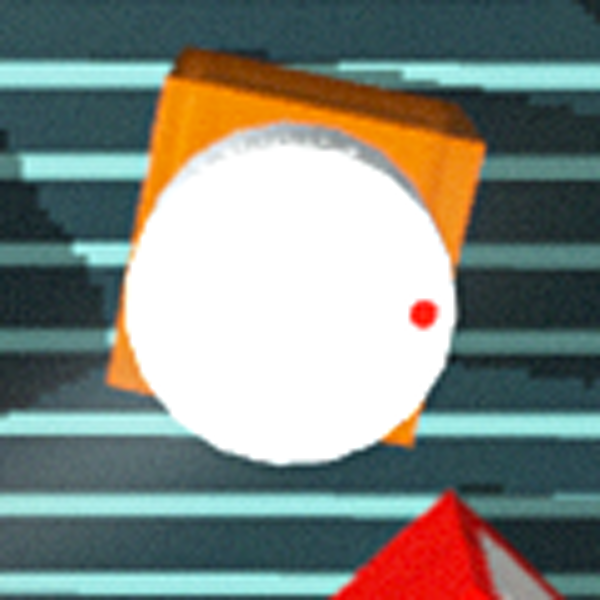

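Call:
step_arm([
  {"delta_pos":[0.05,0,0],"turn":[0,0,0],"jaw":-1},
  {"delta_pos":[0.05,0,0],"turn":[0,0,0],"jaw":-1},
  {"delta_pos":[0.05,0,0],"turn":[0,0,0],"jaw":-1},
  {"delta_pos":[0.05,0,0],"turn":[0,0,0],"jaw":-1},
  {"delta_pos":[0.05,0,0],"turn":[0,0,0],"jaw":-1},
  {"delta_pos":[0.05,0,0],"turn":[0,0,0],"jaw":-1},
  {"delta_pos":[0,0,0],"turn":[0,0,0],"jaw":-1},
])

```text
time_s: 3.08
tool_pos: [513.0, 72.4, 231.3]
tcp_rot: [[-0.004, 1.0, -0.0], [1.0, 0.004, 0.0], [0.0, -0.0, -1.0]]
ft_force: [0.5, -0.1, 0.5]
width: 85.2
grip_force: 0.0
```

```bash
python3 - <<'E'
from h import *
C=cam("wrist",dict(np.load("w1.npz")))
p=np.array([(168,75),(486,142),(412,445),(107,382)],float)/5+[219.6,129.6]
P=ray(C,p,62)[:,:2];print("jar",P,P.mean(0),[np.degrees(np.arctan2(*(b-a)[::-1])) for a,b in((P[0],P[1]),(P[3],P[2]),(P[3],P[0]),(P[2],P[1]))],np.linalg.norm(P-np.roll(P,1,0),axis=1))
st=r.get_state();i=grab_frame("wrist");cv2.imwrite("pics/w2.png",i)
np.savez("w2.npz",tcp_rot=st["tcp_rot"],tool_pos=st["tool_pos"]);print(st["tool_pos"])
cv2.imwrite("pics/w2c.png",cv2.resize(i[40:300,120:440],None,fx=2.3,fy=2.3,interpolation=cv2.INTER_CUBIC))
E
```

```text
jar [[ 490.276 -193.147]
 [ 548.508 -205.17 ]
 [ 536.238 -264.074]
 [ 477.499 -251.485]] [ 513.13  -228.469] [np.float64(-11.666234340036423), np.float64(-12.097362088342654), np.float64(77.64606341510112), np.float64(78.23256498786533)] [59.721 59.46  60.169 60.073]
[512.975  72.403 231.257]
```

View pics/w2c.png

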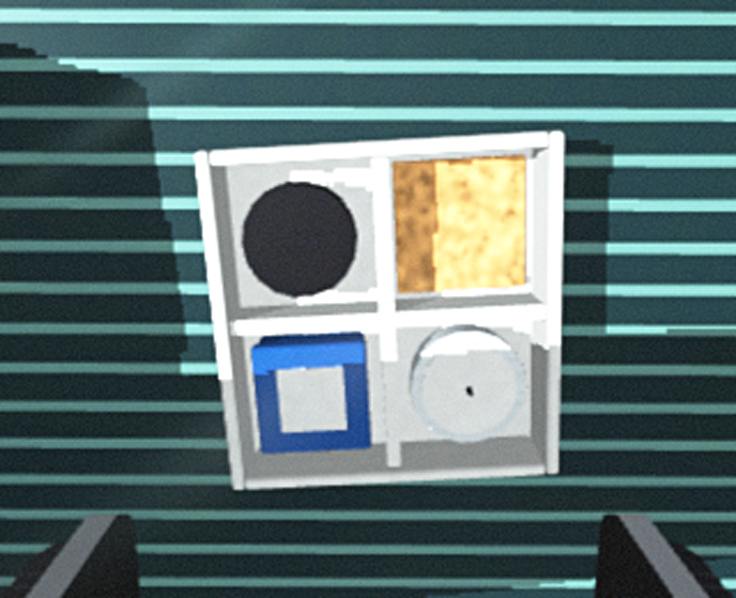

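The organiser's rim corners in the 2.3x crop are (194,153), (563,131), (559,474) and (233,490). The cork cell is upper right, which is the +x +y side, with cork corners at (525,156) and (526,290).

```bash
python3 - <<'E'
from h import *
C=cam("wrist",dict(np.load("w2.npz")))
f=lambda a:np.array(a,float)/2.3+[119.7,39.7]
P=ray(C,f([(194,153),(563,131),(559,474),(233,490)]),45)[:,:2]
A=lambda a,b:np.degrees(np.arctan2(*(b-a)[::-1]))
print(P,np.linalg.norm(P-np.roll(P,1,0),axis=1),A(P[0],P[1]),A(P[3],P[2]),A(P[3],P[0])-90,A(P[2],P[1])-90)
c=P.mean(0);y=np.mean([A(P[0],P[1]),A(P[3],P[2]),A(P[3],P[0])-90,A(P[2],P[1])-90])
t=np.radians(y);R=np.array([[np.cos(t),-np.sin(t)],[np.sin(t),np.cos(t)]])
print(c,y,"cell",c+R@[36,36])
print("cork right corners",ray(C,f([(525,156),(526,290)]),10)[:,:2],"mid cork expected right corners",[c+R@[66,66],c+R@[66,6]])
i=cv2.imread("pics/w2.png");h=cv2.cvtColor(i,cv2.COLOR_BGR2HSV)
m=cv2.inRange(h,(8,80,80),(28,255,255));m[:100]=0;m[175:]=0;m[:,:280]=0;m[:,370:]=0
k,_=cv2.findContours(m,0,1);q=max(k,key=cv2.contourArea)
Q=ray(C,q[:,0],10)[:,:2];print(cv2.minAreaRect(Q.astype(np.float32)))
E
```

```text
[[442.495 142.602]
 [590.879 151.653]
 [600.413   2.767]
 [451.514  -5.665]] [148.542 148.66  149.191 149.138] 3.490201945860829 3.2410622670687723 3.4810270757994317 3.6637543730686986
[521.325  72.839] 3.469011415449433 cell [555.081 110.951]
cork right corners [[583.113 141.584]
 [587.349  81.1  ]] mid cork expected right corners [array([583.211, 142.712]), array([586.841,  82.822])]
((554.7747192382812, 110.99960327148438), (58.345829010009766, 59.2359504699707), 3.516580820083618)
```

Call:
step_arm([
  {"delta_pos":[-0.05,0,0],"turn":[0,0,0],"jaw":-1},
  {"delta_pos":[-0.05,0,0],"turn":[0,0,0],"jaw":-1},
  {"delta_pos":[-0.05,0,0],"turn":[0,0,0],"jaw":-1},
  {"delta_pos":[-0.05,0,0],"turn":[0,0,0],"jaw":-1},
  {"delta_pos":[-0.05,0,0],"turn":[0,0,0],"jaw":-1},
  {"delta_pos":[-0.049,-0.001,0],"turn":[0,0,0],"jaw":-1},
  {"delta_pos":[0,0,0.02],"turn":[0,0,0],"jaw":-1},
  {"delta_pos":[0,0,0],"turn":[0,0,0],"jaw":-1},
])

```text
time_s: 4.12
tool_pos: [512.5, -229.5, 209.4]
tcp_rot: [[-0.001, 1.0, -0.003], [1.0, 0.001, 0.001], [0.001, -0.003, -1.0]]
ft_force: [0.3, -0.3, -0.8]
width: 85.2
grip_force: 0.0
```

Call:
step_arm([
  {"delta_pos":[0.001,0,0.04],"turn":[0,0,0],"jaw":-1},
  {"delta_pos":[0,0,0.04],"turn":[0,0,0],"jaw":-1},
  {"delta_pos":[0,0,0.04],"turn":[0,0,0],"jaw":-1},
  {"delta_pos":[0,0,0.025],"turn":[0,0,0],"jaw":-1},
  {"delta_pos":[0,0,0],"turn":[0,0,0],"jaw":-1},
  {"delta_pos":[0,0,0],"turn":[0,0,0],"jaw":-1},
])

```text
time_s: 4.88
tool_pos: [514.2, -228.1, 67.9]
tcp_rot: [[-0.004, 1.0, 0.001], [1.0, 0.004, -0.001], [-0.001, 0.001, -1.0]]
ft_force: [-0.6, -0.8, 0.8]
width: 85.4
grip_force: 0.0
```

Call:
step_arm([
  {"delta_pos":[0,-0.001,0.001],"turn":[0,0,0],"jaw":0},
  {"delta_pos":[0,0,0],"turn":[0,0,0],"jaw":1},
  {"delta_pos":[0,0,0],"turn":[0,0,0],"jaw":1},
  {"delta_pos":[0,0,0],"turn":[0,0,0],"jaw":1},
  {"delta_pos":[0,0,0],"turn":[0,0,0],"jaw":1},
  {"delta_pos":[0,0,0],"turn":[0,0,0],"jaw":1},
], grip_force=60)

```text
time_s: 5.62
tool_pos: [513.1, -228.4, 66.5]
tcp_rot: [[-0.004, 1.0, 0.002], [1.0, 0.004, -0.001], [-0.001, 0.002, -1.0]]
ft_force: [0.5, 1.2, 5.7]
width: 54.2
grip_force: 62.0
```

Call:
step_arm([
  {"delta_pos":[0,0,-0.02],"turn":[0,0,0],"jaw":1},
  {"delta_pos":[0,0,-0.03],"turn":[0,0,0],"jaw":1},
  {"delta_pos":[0,0,-0.04],"turn":[0,0,0],"jaw":1},
  {"delta_pos":[0,0,0],"turn":[0,0,-5],"jaw":1},
  {"delta_pos":[0,0,0],"turn":[0,0,-5.5],"jaw":1},
  {"delta_pos":[0,0,0],"turn":[0,0,-5],"jaw":1},
  {"delta_pos":[0,0,0],"turn":[0,0,0],"jaw":1},
])

```text
time_s: 6.5
tool_pos: [512.5, -228.3, 156.3]
tcp_rot: [[-0.271, 0.963, 0.0], [0.963, 0.271, -0.0], [-0.0, 0.0, -1.0]]
ft_force: [0.3, 0.5, -3.1]
width: 54.1
grip_force: 65.0
```

```bash
python3 - <<'E'
from h import *
st=r.get_state();i=grab_frame("wrist");cv2.imwrite("pics/w3.png",i);print(st["tool_pos"],st["tcp_rot"][:,0],st["ft_force"],st["ft_torque"])
np.savez("w3.npz",tcp_rot=st["tcp_rot"],tool_pos=st["tool_pos"])
E
```

```text
[ 512.504 -228.255  156.288] [-0.271  0.963 -0.   ] [ 0.343  0.498 -3.064] [ 0.008  0.061 -0.001]
```

View pics/w3.png

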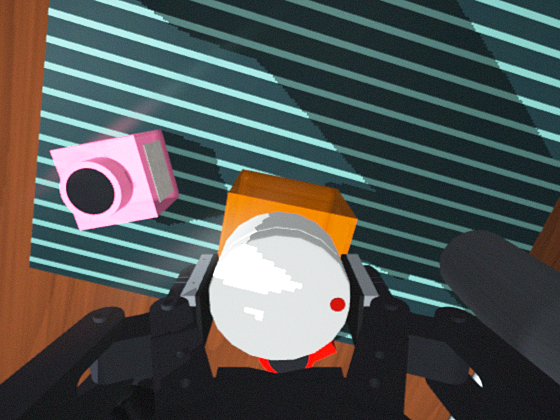

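The cap is held between the pads, centred near (281,287), with the jar hanging level below it. The shoulder's far edge runs from about (231,189) to (357,219).

```bash
python3 - <<'E'
from h import *
st=dict(np.load("w3.npz"));C=cam("wrist",st);z=62+st["tool_pos"][2]-66.5
i=cv2.imread("pics/w3.png");g=i[:,:,2].astype(float)
pts=[]
for u in range(240,348,4):  # far shoulder edge: dark side -> bright top
    c=i[:,u,2].astype(float);v0=190+(u-235)*0.24;lo=int(v0-9);d=np.diff(cv2.GaussianBlur(c[lo:lo+19].reshape(-1,1),(1,3),0)[:,0]);k=d.argmax();pts.append((u,lo+k+.5,d[k]))
pts=np.array(pts);print(pts[:,1])
P=ray(C,pts[:,:2],z)[:,:2]
vx,vy,x,y=cv2.fitLine(P.astype(np.float32),cv2.DIST_HUBER,0,.01,.01)[:,0]
yaw=np.degrees(np.arctan2(vy,vx));yaw=(yaw+90)%180-90
n=np.array([-vy,vx])*np.sign(vx);print("yaw",yaw,"TCP to far edge",n@(np.array([x,y])-st["tool_pos"][:2]))
K=ray(C,[(231,189),(357,219)],z)[:,:2];print(K,K.mean(0)-st["tool_pos"][:2],np.linalg.norm(K[0]-K[1]))
E
```

```text
[194.5 194.5 195.5 196.5 197.5 198.5 199.5 199.5 200.5 201.5 202.5 203.5
 204.5 204.5 205.5 206.5 207.5 208.5 209.5 209.5 210.5 211.5 212.5 213.5
 213.5 214.5 215.5]
yaw 3.601982 TCP to far edge 29.828148462895832
[[ 481.202 -198.84 ]
 [ 539.905 -197.03 ]] [-1.95 30.32] 58.73049891207896
```

Call:
step_arm([
  {"delta_pos":[0.035,0.015,0],"turn":[0,0,0],"jaw":1},
  {"delta_pos":[0.04,0.017,0],"turn":[0,0,0],"jaw":1},
  {"delta_pos":[0.045,0.019,0],"turn":[0,0,0],"jaw":1},
  {"delta_pos":[0.045,0.019,0],"turn":[0,0,0],"jaw":1},
  {"delta_pos":[0.045,0.019,0],"turn":[0,0,0],"jaw":1},
  {"delta_pos":[0.045,0.019,0],"turn":[0,0,0],"jaw":1},
  {"delta_pos":[0.04,0.017,0],"turn":[0,0,0],"jaw":1},
  {"delta_pos":[0.02,0.008,0],"turn":[0,0,0],"jaw":1},
])

```text
time_s: 7.55
tool_pos: [555.1, 113.0, 155.6]
tcp_rot: [[-0.271, 0.963, 0.0], [0.963, 0.271, 0.0], [0.0, 0.0, -1.0]]
ft_force: [0.6, -1.0, -3.6]
width: 54.5
grip_force: 64.8
```

Call:
step_arm([
  {"delta_pos":[0,0,0],"turn":[0,0,0],"jaw":1},
  {"delta_pos":[0,0,0],"turn":[0,0,0],"jaw":1},
])

```text
time_s: 7.8
tool_pos: [555.1, 110.3, 155.4]
tcp_rot: [[-0.27, 0.963, -0.0], [0.963, 0.27, -0.0], [-0.0, -0.0, -1.0]]
ft_force: [0.2, -1.4, -3.0]
width: 54.3
grip_force: 64.8
```

```bash
python3 - <<'E'
from h import *
st=r.get_state();print(st["tool_pos"],st["tcp_rot"]);R=st["tcp_rot"]
print(R.T@([555.0,111.0,0]-st["tool_pos"]), st["joint_pos"])
E
```

```text
[555.058 110.321 155.371] [[-0.27   0.963 -0.   ]
 [ 0.963  0.27  -0.   ]
 [-0.    -0.    -1.   ]]
[  0.717   0.16  155.37 ] [  8.668  -5.229 101.656  -0.019  83.583  -7.011]
```

Call:
step_arm([
  {"delta_pos":[0.0005,0,0.02],"turn":[0,0,0],"jaw":1},
  {"delta_pos":[0,0,0.017],"turn":[0,0,0],"jaw":1},
  {"delta_pos":[0,0,0.008],"turn":[0,0,0],"jaw":1},
  {"delta_pos":[0,0,0.005],"turn":[0,0,0],"jaw":1},
  {"delta_pos":[0,0,0.005],"turn":[0,0,0],"jaw":1},
  {"delta_pos":[0,0,0],"turn":[0,0,0],"jaw":1},
])

```text
time_s: 8.55
tool_pos: [554.9, 111.6, 100.2]
tcp_rot: [[-0.271, 0.962, -0.0], [0.962, 0.271, -0.0], [-0.0, -0.0, -1.0]]
ft_force: [-0.8, 0.3, -2.4]
width: 54.4
grip_force: 64.8
```

Bottom is at about 34 mm, inside the rim, with no contact. I'll continue down.

Call:
step_arm([
  {"delta_pos":[0,0,0.006],"turn":[0,0,0],"jaw":1},
  {"delta_pos":[0,0,0.006],"turn":[0,0,0],"jaw":1},
  {"delta_pos":[0,0,0.005],"turn":[0,0,0],"jaw":1},
  {"delta_pos":[0,0,0.003],"turn":[0,0,0],"jaw":1},
  {"delta_pos":[0,0,0.002],"turn":[0,0,0],"jaw":1},
  {"delta_pos":[0,0,0],"turn":[0,0,0],"jaw":1},
])

```text
time_s: 9.3
tool_pos: [554.9, 111.5, 78.3]
tcp_rot: [[-0.271, 0.962, -0.0], [0.962, 0.271, -0.0], [-0.0, -0.0, -1.0]]
ft_force: [0.5, 0.4, -3.0]
width: 54.2
grip_force: 64.8
```

Call:
step_arm([
  {"delta_pos":[0,0,0.001],"turn":[0,0,0],"jaw":1},
  {"delta_pos":[0,0,0.0005],"turn":[0,0,0],"jaw":1},
  {"delta_pos":[0,0,0],"turn":[0,0,0],"jaw":1},
])

```text
time_s: 9.68
tool_pos: [554.9, 111.6, 76.8]
tcp_rot: [[-0.271, 0.962, 0.0], [0.962, 0.271, 0.0], [0.0, 0.0, -1.0]]
ft_force: [0.1, -0.2, -2.9]
width: 54.1
grip_force: 64.8
```

Call:
step_arm([
  {"delta_pos":[0,0,0.0005],"turn":[0,0,0],"jaw":1},
  {"delta_pos":[0,0,0.0005],"turn":[0,0,0],"jaw":1},
  {"delta_pos":[0,0,0],"turn":[0,0,0],"jaw":1},
])

```text
time_s: 10.05
tool_pos: [555.3, 111.6, 76.5]
tcp_rot: [[-0.271, 0.962, 0.001], [0.962, 0.271, 0.0], [-0.0, 0.001, -1.0]]
ft_force: [-0.6, -0.3, 4.7]
width: 54.3
grip_force: 65.7
```

Call:
step_arm([
  {"delta_pos":[0,0,0],"turn":[0,0,0],"jaw":1},
  {"delta_pos":[0,0,0],"turn":[0,0,0],"jaw":1},
  {"delta_pos":[0,0,0],"turn":[0,0,-5],"jaw":1},
  {"delta_pos":[0,0,0],"turn":[0,0,-5],"jaw":1},
  {"delta_pos":[0,0,0],"turn":[0,0,-5],"jaw":1},
  {"delta_pos":[0,0,0],"turn":[0,0,-5],"jaw":1},
  {"delta_pos":[0,0,0],"turn":[0,0,0],"jaw":1},
], grip_force=110)

```text
time_s: 10.92
tool_pos: [555.6, 111.5, 76.9]
tcp_rot: [[-0.585, 0.811, 0.002], [0.811, 0.585, -0.0], [-0.001, 0.002, -1.0]]
ft_force: [0.2, -2.3, 5.9]
width: 53.5
grip_force: 113.7
```

```bash
python3 - <<'E'
from h import *
st=r.get_state();i=grab_frame("wrist");cv2.imwrite("pics/w4.png",i);R=st["tcp_rot"];print(st["tool_pos"],np.degrees(np.arctan2(R[1,0],R[0,0])),st["ft_force"],st["ft_torque"])
E
```

```text
[555.628 111.48   76.854] 125.82279080821588 [ 0.237 -2.332  5.902] [-0.363  0.084  0.126]
```

View pics/w4.png

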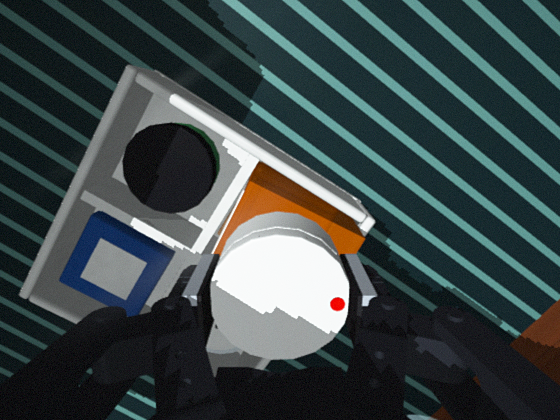

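The jar is seated in the cork cell. The dot is still at (337,304) in the gripper, the same as before the twist, so the cap has not slipped. I'll keep twisting.

Call:
step_arm([
  {"delta_pos":[0,0,0],"turn":[0,0,-5],"jaw":1},
  {"delta_pos":[0,0,0],"turn":[0,0,-5],"jaw":1},
  {"delta_pos":[0,0,0],"turn":[0,0,-5],"jaw":1},
  {"delta_pos":[0,0,0],"turn":[0,0,-5],"jaw":1},
  {"delta_pos":[0,0,0],"turn":[0,0,-5],"jaw":1},
  {"delta_pos":[0,0,0],"turn":[0,0,-5],"jaw":1},
  {"delta_pos":[0,0,0],"turn":[0,0,0],"jaw":1},
])

```text
time_s: 11.85
tool_pos: [555.7, 111.6, 77.0]
tcp_rot: [[-0.912, 0.41, 0.002], [0.41, 0.912, 0.0], [-0.002, 0.001, -1.0]]
ft_force: [-0.2, 0.3, 7.8]
width: 53.3
grip_force: 113.8
```

```bash
cat > s.py <<'E'
from h import *
st=r.get_state();R=st["tcp_rot"];print(st["tool_pos"],np.degrees(np.arctan2(R[1,0],R[0,0])),st["ft_force"],st["ft_torque"])
E
python3 s.py
```

```text
[555.662 111.631  77.008] 155.82490149770572 [-0.244  0.338  7.768] [-0.158  0.084  0.051]
```

Call:
step_arm([
  {"delta_pos":[0,0,0],"turn":[0,0,-4],"jaw":1},
  {"delta_pos":[0,0,0],"turn":[0,0,-4],"jaw":1},
  {"delta_pos":[0,0,0],"turn":[0,0,-3],"jaw":1},
  {"delta_pos":[0,0,0],"turn":[0,0,0],"jaw":1},
])

```text
time_s: 12.35
tool_pos: [555.9, 111.7, 77.3]
tcp_rot: [[-0.974, 0.228, 0.003], [0.228, 0.974, 0.0], [-0.002, 0.001, -1.0]]
ft_force: [-0.5, -0.3, 9.6]
width: 53.5
grip_force: 114.0
```

```bash
python3 s.py
```

```text
[555.854 111.671  77.32 ] 166.79316928770137 [-0.541 -0.301  9.633] [-0.123  0.13   0.021]
```

Call:
step_arm([
  {"delta_pos":[0,0,0],"turn":[0,0,-3],"jaw":1},
  {"delta_pos":[0,0,0],"turn":[0,0,-3],"jaw":1},
  {"delta_pos":[0,0,0],"turn":[0,0,0],"jaw":1},
  {"delta_pos":[0,0,0],"turn":[0,0,0],"jaw":1},
])

```text
time_s: 12.85
tool_pos: [555.9, 111.7, 77.3]
tcp_rot: [[-0.992, 0.126, 0.003], [0.126, 0.992, 0.0], [-0.003, 0.001, -1.0]]
ft_force: [-0.8, 0.5, 10.2]
width: 53.0
grip_force: 114.1
```

```bash
python3 - <<'E'
exec(open("s.py").read())
i=grab_frame("wrist");cv2.imwrite("pics/w5.png",i)
E
```

```text
[555.852 111.66   77.328] 172.7465935221452 [-0.821  0.534 10.192] [-0.124  0.106  0.021]
```

View pics/w5.png

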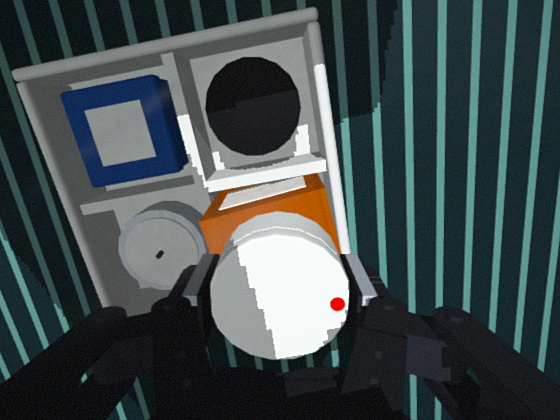

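The jar is still in its cell. It has turned slightly anticlockwise against the walls: its shoulder edge runs from (203,217) to (322,177). The dot is still at (337,304). I'll measure the relative angle.

```bash
python3 - <<'E'
from h import *
st=r.get_state();C=cam("wrist",st)
A=lambda a,b:np.degrees(np.arctan2(*(b-a)[::-1]))
P=ray(C,[(203,217),(331,201)],72)[:,:2]
i=cv2.imread("pics/w5.png");print(i[170:225:3,250].tolist());print(i[170:225:3,225].tolist())
h=cv2.cvtColor(i,cv2.COLOR_BGR2HSV);m=cv2.inRange(h,(5,140,60),(25,255,255));m[:160]=0;m[270:]=0
k,_=cv2.findContours(m,0,1);q=max(k,key=cv2.contourArea);a=cv2.approxPolyDP(q,2.5,True)[:,0];print(a.tolist())
D=ray(C,(337.5,304),104)[0,:2]-st["tool_pos"][:2];print("dot angle",A(np.zeros(2),D),np.linalg.norm(D))
cv2.imwrite("pics/w5c.png",cv2.resize(i[160:290,185:355],None,fx=4.4,fy=4.4,interpolation=cv2.INTER_CUBIC))
E
```

```text
[[182, 182, 176], [216, 216, 210], [244, 242, 241], [242, 242, 240], [245, 245, 241], [60, 88, 140], [160, 162, 163], [197, 201, 204], [192, 199, 202], [189, 196, 202], [228, 234, 234], [18, 68, 136], [39, 76, 143], [42, 105, 190], [41, 98, 179], [43, 102, 188], [77, 120, 187], [198, 198, 192], [201, 198, 196]]
[[180, 185, 179], [182, 183, 177], [181, 181, 176], [246, 246, 243], [243, 243, 242], [244, 243, 241], [246, 245, 238], [0, 64, 137], [0, 63, 141], [105, 127, 166], [202, 204, 207], [194, 197, 201], [203, 205, 207], [60, 87, 134], [27, 65, 121], [34, 97, 182], [37, 100, 179], [43, 102, 179], [41, 100, 180]]
[[317, 174], [303, 176], [307, 186], [221, 211], [217, 208], [228, 191], [248, 186], [220, 191], [199, 221], [210, 252], [220, 255], [226, 239], [241, 222], [259, 213], [281, 210], [297, 212], [316, 221], [331, 236], [340, 254], [325, 189]]
dot angle 80.5932452259669 22.454505501431477
```

View pics/w5c.png

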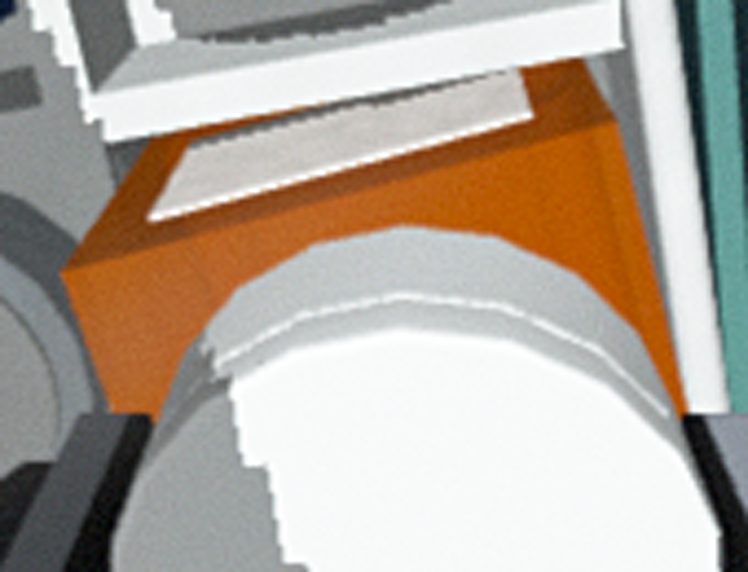

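```bash
python3 - <<'E'
from h import *
st=r.get_state();C=cam("wrist",st)
P=ray(C,[(198.8,221.5),(324.9,187.4)],72)[:,:2];d=P[1]-P[0];print(P,np.linalg.norm(d),np.degrees(np.arctan2(d[1],d[0]))-90)
C=cam("wrist",dict(np.load("w3.npz")));s=np.load("w3.npz");D=ray(C,(337.5,304),94+89.8)[0,:2]-s["tool_pos"][:2];print(np.degrees(np.arctan2(D[1],D[0])))
E
```

```text
[[529.473  77.444]
 [520.71  136.457]] 59.660171990242404 8.446596857496942
14.806593850970366
```

The relative angle is about 68–72°, past the 62° release and well short of 126°. I'll lift gently.

Call:
step_arm([
  {"delta_pos":[0,0,-0.002],"turn":[0,0,0],"jaw":1},
  {"delta_pos":[0,0,-0.002],"turn":[0,0,0],"jaw":1},
  {"delta_pos":[0,0,-0.002],"turn":[0,0,0],"jaw":1},
  {"delta_pos":[0,0,0],"turn":[0,0,0],"jaw":1},
  {"delta_pos":[0,0,0],"turn":[0,0,0],"jaw":1},
])

```text
time_s: 13.52
tool_pos: [554.9, 111.5, 81.6]
tcp_rot: [[-0.992, 0.126, -0.0], [0.126, 0.992, -0.0], [0.0, -0.0, -1.0]]
ft_force: [-0.5, 0.5, -0.1]
width: 53.2
grip_force: 115.0
```

Force is about -0.1 N, so the jar is not coming up and the cap is free. I'll lift straight off.

Call:
step_arm([
  {"delta_pos":[0,0,-0.005],"turn":[0,0,0],"jaw":1},
  {"delta_pos":[0,0,-0.008],"turn":[0,0,0],"jaw":1},
  {"delta_pos":[0,0,-0.01],"turn":[0,0,0],"jaw":1},
  {"delta_pos":[0,0,-0.01],"turn":[0,0,0],"jaw":1},
  {"delta_pos":[0,0,-0.008],"turn":[0,0,0],"jaw":1},
  {"delta_pos":[0,0,-0.005],"turn":[0,0,0],"jaw":1},
  {"delta_pos":[0,0,0],"turn":[0,0,0],"jaw":1},
  {"delta_pos":[0,0,0],"turn":[0,0,0],"jaw":1},
])

```text
time_s: 14.52
tool_pos: [554.8, 111.5, 127.5]
tcp_rot: [[-0.992, 0.126, -0.0], [0.126, 0.992, -0.0], [0.0, -0.0, -1.0]]
ft_force: [0.3, 0.2, -1.1]
width: 53.4
grip_force: 115.1
```

```bash
python3 - <<'E'
exec(open("s.py").read())
a=grab_frame("wrist");b=grab_frame("side")[200:300,220:340]
b=cv2.resize(b,(336,280),interpolation=cv2.INTER_CUBIC)
c=np.zeros((600,448,3),np.uint8);c[:336]=cv2.resize(a,(448,336));c[336:,:][:264,:336]=b[:264]
cv2.imwrite("pics/fin.png",c)
E
```

```text
[554.806 111.504 127.456] 172.74169827248664 [ 0.314  0.199 -1.141] [-0.018 -0.032 -0.005]
```

View pics/fin.png

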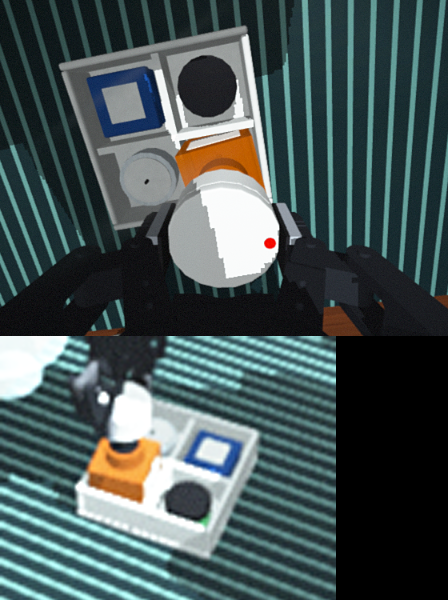

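The picture shows the jar standing in its cell, with the neck visible near (222,175). The gripper holds the level cap above it, and the other things are undisturbed.

```bash
python3 -c "
from plant import r
print(r.hand_in())"
```

```text
the job is handed in; nothing more can be done
None
```

The job is handed in: the amber jar stands in the cork cell, and its cap came free and is held level about 34 mm above the mouth, at about 14.6 s of the 45 s limit; the other things in the organiser look undisturbed, and no verdict came back.

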